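# Rub down the masking tape on a glazed panel

### The job

Rub down the curved strip of masking tape on the white sprung panel: with the fingertips pointing down and centred on the tape, press the panel down lightly and stroke along the whole curve from the red dot to the blue dot, so that the panel visibly gives on its springs everywhere along the tape but never bottoms out. Then lift off so that the panel comes up again. Do not pick up, push or shift the things standing round it.

Things in the scene. Friction and masses are not known exactly. Their poses are not given: they have to be found in the camera images.
- panel (a joint): how far the white panel is pressed down on its springs, m: 0 = up at rest, 0.012 = bottomed out. It starts to give at about 2.4 N and bottoms at about 7 N (400 N/m); it only moves straight down, stays level, and springs back when let go.
- mark_1 (a point): point on the upper face of the panel (40 mm above the table at rest), at the centre of the red dot, the start of the tape; x along the panel's length towards the blue end, y across it, z up. The panel is a white glazed rectangle, 200x110 mm, level on a sprung wooden stand fixed to the table at any angle. A red dot and a blue dot, 15 mm across, lie near the middles of its short sides, 156 mm apart.
- mark_2 (a point): point on the upper face of the panel (40 mm above the table at rest), on the tape, 1/6 of the way from red to blue, measured along x; x along the panel's length towards the blue end, y across it, z up. 
- mark_3 (a point): point on the upper face of the panel (40 mm above the table at rest), on the tape, 2/6 of the way from red to blue, measured along x; x along the panel's length towards the blue end, y across it, z up. 
- mark_4 (a point): point on the upper face of the panel (40 mm above the table at rest), on the tape, half of the way from red to blue, measured along x; x along the panel's length towards the blue end, y across it, z up. This is the panel's middle. Ochre-tan tape, 12 mm wide, S-shaped; centre line from this point, mm: y = 26 sin(pi x / 78), x from -78 (red) to 78 (blue). Tape and dots are flat (2 mm, not felt).
- mark_5 (a point): point on the upper face of the panel (40 mm above the table at rest), on the tape, 4/6 of the way from red to blue, measured along x; x along the panel's length towards the blue end, y across it, z up. 
- mark_6 (a point): point on the upper face of the panel (40 mm above the table at rest), on the tape, 5/6 of the way from red to blue, measured along x; x along the panel's length towards the blue end, y across it, z up. 
- mark_7 (a point): point on the upper face of the panel (40 mm above the table at rest), at the centre of the blue dot, the end of the tape; x along the panel's length towards the blue end, y across it, z up. 
- wooden_rib: flat kidney-shaped wooden scraper, 49x99x8 mm, lying close beside one long side of the stand; loose, to be left alone; origin at the centre of its underside, z up
- tube_offcut: short grey-green clay tube standing upright, 53 mm across, 50 mm high, close beside the stand's other long side; loose, to be left alone; origin at the centre of its underside, z up
- tape_roll: roll of tan masking tape lying flat, 96 mm across, 24 mm high, left or right of the stand; loose, to be left alone; origin at the centre of its underside, z up
- slip_jar: grey stoneware jar with black lid, 68 mm across, 104 mm high, left or right of the stand; loose, to be left alone; origin at the centre of its underside, z up
- slip_bowl: white enamel bowl with blue rim, 150 mm across, 57 mm high, at the left of the table; loose, to be left alone; origin at the centre of its underside, z up

How it is judged:
By the outcome, as a careful person would: the job done as asked, in the order asked, and still so for the second after the job is handed in, with the robot touching nothing.
It also fails if it takes over 45 s, if anything falls off the work surface, if the arm or the gripper's body presses on something with over 40 N, if the wrist force passes 120 N, or if a joint passes its speed limit or range.

### The arm

A 6-joint arm with a two-finger parallel gripper is mounted at the origin on a cart in front of the work surface, level with it; the furniture and walls round the work are solid. World frame = base frame: x ahead of the robot, y to its left, z up, the work surface at z = 0. Lengths are in m, angles in rad, forces in N, time in s.
With the tool pointing down it reaches from about 0.4 to 0.825 m from the base axis. Payload 7 kg.
Tool frame: the origin (TCP) lies on the centre line of the jaws, within the pads' length; the fingertips stand tip_reach ahead of it and the grasp point (between the pads) is the TCP (tip_reach is the distance from the TCP to the fingertips, in m); z points along the fingers, y is the line along which they close (so a half turn about z gives the same grasp; the last joint's range is limited). The gripper opens to 88 mm and grips with 3 to 60 N. Pads are 19 mm wide; open, the fingers measure 130 mm over their backs; the gripper's body (78 mm by 193 mm) begins 47 mm behind the grasp point.
Start: joints at [1.462, 0.359, 0.012, 0, -1.224, -0.288], TCP at [0.261, 0.623, 0.246] pointing down, gripper open.
Joint ranges: [-3.07, 3.07], [-1.43, 2.12], [-1.02, 1.25], [-3.03, 1.67], [-3.05, -0], [-3.03, 3.03]. Speed limits (rad/s): [2.39, 2.39, 3.01, 3.14, 3.14, 3.14].

### API

Orientations are given as [roll, pitch, yaw] about the fixed x, y, z axes, in that order (R = Rz(yaw) Ry(pitch) Rx(roll)).
In Python, from station import get_state, grab_frame, calibration, job_done, find_in, mark_of, tip_reach gives the robot as it stands.
- The arm moves only by the shell command python3 -m handwheel 'ROWS' [OPENING] [FORCE]. ROWS is JSON, a list of rows, each an object with "delta_pos": the shift along the world's x, y, z in units of 30 mm (1.0 is 30 mm), a list of three; "dr": the turn, a rotation vector about the world's x, y, z in degrees, a list of three. In form: [{"delta_pos": [tx, ty, tz], "dr": [rx, ry, rz]}, ...]. A call has 1 to 10 rows; each row shifts and turns the commanded pose from where the row before left it; what a row does not reach is not made up. A row lasts 1/10 s, in which the tool goes at most 50 mm and 8.59 degrees, less where a joint would pass 70% of its speed; a pose out of reach is approached as far as the arm can. A call is refused whole if a number of a shift passes 1 or a number of a turn 8.59, either way. A call with a gripper value outside its range is refused whole. OPENING is the closure, from -1 (fully open) to 1 (shut), set as the call begins (- or left out, the last holds). The fingers move at their own pace and stop on an object; FORCE is the grip in N (left out, the last holds). Time passes only in rows, so rows that do not move let the fingers close. It gives the time, the measured TCP pose, the force, the opening and the grip force at its end, in the units of the state.
- get_state(): the state, without advancing time (a new reading comes with each control period).
- grab_frame(name): name is "scene" or "top" or "wrist"; returns the picture (384x512x3 uint8, red, green, blue); there is no depth.
- calibration(name): a dict with "fx", "fy", "cx", "cy" (pixels), "extrinsics" (4x4, takes a point from world to camera coordinates). Camera axes: x right, y down, z forward; pixel columns grow to the right and rows downward; lengths in m; the calibration is good to about 2 mm. A picture is of the moment at which its call begins: read the wrist's pose just before it. calibration takes no time and is no camera call; for the wrist camera it gives the pose at the moment of the call.
- job_done(): hands the job in; it is judged then, once.
Trained networks look in the newest picture that a camera, given by its name, has taken for a name from the list of things; names that differ only in an ending like _2 or _b are one class to them, and where a whole thing is asked for, a point or a joint stands for the part that bears it (a point fixed in the world has none). Each returns a list of dicts, best first, with "conf" (0 to 1); they miss things now and then, are a little off and sometimes report something else, mostly with a low value. They report only what shows in the picture. A call takes as long as a camera call.
- find_in(camera, query): "location" ([column, row] in pixels, amid what is visible of it).
- mark_of(camera, query): "location" ([column, row] in pixels: a listed point, or the origin of a listed thing).
The state is a dict: "t": time; "q": joint angles; "qd": joint speeds; "joint_efforts": joint torques, N m; "eef_pos": TCP position; "ee_rot": TCP orientation; "force": force on the tool from outside, world axes, zero at the start; "moment": the same for the moment, N m; "width": finger opening in m; "gripper_force": force on a finger pad.
Only numpy, scipy, OpenCV 4.12 (cv2) and the standard library are available. Lean on these libraries where they do the work, as an engineer would, in place of code of your own. Each camera call takes 0.05 s, during which the arm holds its last target. There are 200 camera calls.

## Working session

There is one attempt and no reset: what is moved stays moved. The work goes in short steps, Python scripts to look and compute and a shell command to move; the robot and the scene stay as the last step left them, time stands still between calls to the robot, and variables do not carry over. Pictures are saved under pics/ and viewed, at most 10 in all, crops included, and the job is handed in when it is done.

```bash
mkdir -p pics
cat > h.py <<'E'
import numpy as np, cv2
from station import *
def ray(cam,uv,z):
    c=calibration(cam);E=np.array(c["extrinsics"]);R=E[:3,:3];o=-R.T@E[:3,3]
    d=R.T@np.array([(uv[0]-c["cx"])/c["fx"],(uv[1]-c["cy"])/c["fy"],1]);return o+d*(z-o[2])/d[2]
def save(im,n): cv2.imwrite("pics/"+n,cv2.cvtColor(im,cv2.COLOR_RGB2BGR))
E
python3 - <<'E'
from h import *
s=get_state();print(s["t"],s["eef_pos"],s["ee_rot"],s["force"],s["width"],tip_reach)
a=grab_frame("top");b=grab_frame("scene")
save(a,"top.png")
for n in ["mark_1","mark_4","mark_7"]:
    for c in ["top","scene"]:
        for r in mark_of(c,n)[:3]: print(n,c,r["location"],round(r["conf"],2),ray(c,r["location"],.04).round(4))
for n,z in [("wooden_rib",0),("tube_offcut",0),("tape_roll",0),("slip_jar",0),("slip_bowl",0)]:
    for r in mark_of("top",n)[:1]: print(n,r["location"],round(r["conf"],2),ray("top",r["location"],0).round(3))
E
```

```text
0.0 [0.26070797 0.62213154 0.24463293] [ 3.13995265e+00 -1.36143429e-04 -3.96931223e-01] [-0.1498835  -0.56237804  0.14965417] 0.08775521503668107 0.019
mark_1 top [294.7, 171.6] 0.96 [ 0.6169 -0.1213  0.04  ]
mark_1 top [287.9, 186.7] 0.84 [ 0.5582 -0.0924  0.04  ]
mark_1 top [287.6, 178.4] 0.77 [ 0.5907 -0.0929  0.04  ]
mark_1 scene [286.0, 214.7] 0.97 [ 0.5151 -0.0757  0.04  ]
mark_1 scene [313.5, 204.1] 0.96 [ 0.6086 -0.0978  0.04  ]
mark_1 scene [291.7, 216.1] 0.86 [ 0.5211 -0.0915  0.04  ]
mark_4 top [294.7, 171.6] 0.96 [ 0.6169 -0.1213  0.04  ]
mark_4 top [287.9, 186.7] 0.84 [ 0.5582 -0.0924  0.04  ]
mark_4 top [287.6, 178.4] 0.77 [ 0.5907 -0.0929  0.04  ]
mark_4 scene [286.0, 214.7] 0.97 [ 0.5151 -0.0757  0.04  ]
mark_4 scene [313.5, 204.1] 0.96 [ 0.6086 -0.0978  0.04  ]
mark_4 scene [291.7, 216.1] 0.86 [ 0.5211 -0.0915  0.04  ]
mark_7 top [294.7, 171.6] 0.96 [ 0.6169 -0.1213  0.04  ]
mark_7 top [287.9, 186.7] 0.84 [ 0.5582 -0.0924  0.04  ]
mark_7 top [287.6, 178.4] 0.77 [ 0.5907 -0.0929  0.04  ]
mark_7 scene [286.0, 214.7] 0.97 [ 0.5151 -0.0757  0.04  ]
mark_7 scene [313.5, 204.1] 0.96 [ 0.6086 -0.0978  0.04  ]
mark_7 scene [291.7, 216.1] 0.86 [ 0.5211 -0.0915  0.04  ]
wooden_rib [308.3, 197.1] 0.7 [ 0.524 -0.174  0.   ]
tube_offcut [261.0, 184.9] 0.6 [0.578 0.008 0.   ]
tape_roll [258.0, 185.2] 0.72 [0.577 0.02  0.   ]
slip_jar [359.4, 210.0] 0.71 [ 0.467 -0.368  0.   ]
slip_bowl [145.1, 224.5] 0.98 [0.434 0.457 0.   ]
```

View pics/top.png

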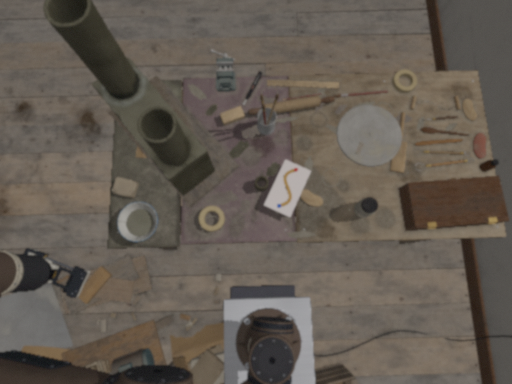

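The top view shows the white panel around (287,188), its dots near (294,170) and (281,206). The tube is at (262,184), the rib at (312,198), the jar at (360,208) and the tape roll at (211,218). Next I'll segment the dots and the white panel.

Run:
```python
from h import *
for cam,box in [("top",(255,150,325,225)),("scene",(230,160,370,260))]:
    a=grab_frame(cam);x0,y0,x1,y1=box;c=a[y0:y1,x0:x1]
    f=c.astype(int);r,g,b=f[...,0],f[...,1],f[...,2]
    for n,m in [("red",(r-g>50)&(r-b>50)&(g-b<35)),("blue",(b-r>25))]:
        k,l,st,ce=cv2.connectedComponentsWithStats(m.astype(np.uint8))
        for i in range(1,k):
            if st[i,4]>2:
                p=ce[i]+[x0,y0];print(cam,n,st[i,4],p.round(1),ray(cam,p,.04).round(4))
    if cam=="top":
        m=(f.min(2)>150).astype(np.uint8);k,l,st,ce=cv2.connectedComponentsWithStats(m);i=1+st[1:,4].argmax()
        pts=np.argwhere(l==i)[:,::-1]+[x0,y0]
        print(cv2.minAreaRect(np.array([ray(cam,p,.04)[:2] for p in pts],np.float32)))
    z=cv2.resize(c,None,fx=5.5,fy=5.5,interpolation=cv2.INTER_CUBIC);save(z,cam+"z.png")
```

```text
top red 8 [295.1 169.1] [ 0.6266 -0.1235  0.04  ]
top blue 12 [278.5 205.5] [ 0.4868 -0.0537  0.04  ]
((0.5562586784362793, -0.09019984304904938), (0.10573255270719528, 0.19619934260845184), 63.1605224609375)
scene red 12 [324.8 204.9] [ 0.6278 -0.1239  0.04  ]
scene blue 13 [273.6 215.7] [ 0.4876 -0.0539  0.04  ]
```

View pics/scenez.png

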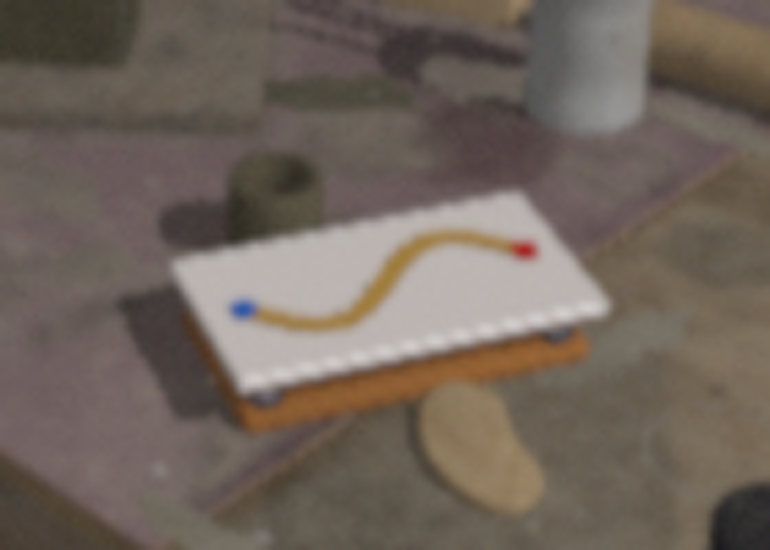

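View pics/topz.png

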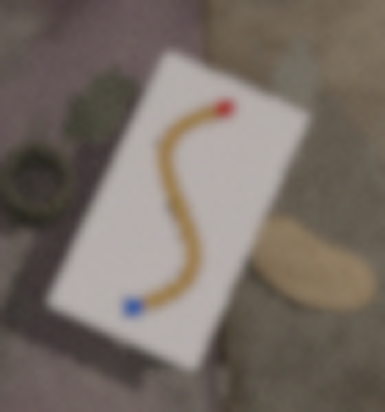

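```bash
python3 -m handwheel '[{"delta_pos":[0.5,-1,0],"dr":[0,0,0]},{"delta_pos":[0.5,-1,0],"dr":[0,0,0]},{"delta_pos":[0.5,-1,0],"dr":[0,0,0]},{"delta_pos":[0.5,-1,0],"dr":[0,0,0]},{"delta_pos":[0.5,-1,0],"dr":[0,0,0]},{"delta_pos":[0.5,-1,0],"dr":[0,0,0]},{"delta_pos":[0.5,-1,0],"dr":[0,0,0]},{"delta_pos":[0.5,-1,0],"dr":[0,0,0]},{"delta_pos":[0.5,-1,0],"dr":[0,0,0]},{"delta_pos":[0.5,-1,0],"dr":[0,0,0]}]' 1 10
python3 -m handwheel '[{"delta_pos":[0.2,-1,0],"dr":[0,0,0]},{"delta_pos":[0.2,-1,0],"dr":[0,0,0]},{"delta_pos":[0.2,-1,0],"dr":[0,0,0]},{"delta_pos":[0.2,-1,0],"dr":[0,0,0]},{"delta_pos":[0.2,-1,0],"dr":[0,0,0]},{"delta_pos":[0.2,-1,0],"dr":[0,0,0]},{"delta_pos":[0.2,-1,0],"dr":[0,0,0]},{"delta_pos":[0.2,-1,0],"dr":[0,0,0]},{"delta_pos":[0.2,-1,0],"dr":[0,0,0]},{"delta_pos":[0.2,-1,0],"dr":[0,0,0]}]'
python3 -m handwheel '[{"delta_pos":[0.5,-0.7,0],"dr":[0,0,0]},{"delta_pos":[0.5,-0.7,0],"dr":[0,0,0]},{"delta_pos":[0.5,-0.7,0],"dr":[0,0,0]},{"delta_pos":[0.5,-0.7,0],"dr":[0,0,0]},{"delta_pos":[0.5,-0.7,0],"dr":[0,0,0]},{"delta_pos":[0,0,0],"dr":[0,0,0]},{"delta_pos":[0,0,0],"dr":[0,0,0]}]'
python3 - <<'E'
from h import *
s=get_state();print(s["t"],s["eef_pos"],s["ee_rot"],s["force"],s["width"])
save(grab_frame("wrist"),"w1.png")
E
```

```text
t: 1.75
eef_pos: [0.4113, 0.3213, 0.2459]
ee_rot: [-3.141, -0.0, -0.397]
force: [-0.6, 0.9, 0.3]
width: 0.0133
gripper_force: 0.0
t: 2.75
eef_pos: [0.471, 0.0213, 0.2459]
ee_rot: [-3.141, -0.001, -0.397]
force: [1.0, -0.2, -0.5]
width: 0.0004
gripper_force: 0.0
t: 3.45
eef_pos: [0.5458, -0.0829, 0.2452]
ee_rot: [3.141, 0.001, -0.398]
force: [-0.9, -0.5, 0.0]
width: 0.0005
gripper_force: 0.0
3.45 [ 0.5457945  -0.08292602  0.24522812] [ 3.14134176e+00  5.99403437e-04 -3.98185704e-01] [-0.93606317 -0.53695665  0.0101959 ] 0.0005245834245111087
```

View pics/w1.png

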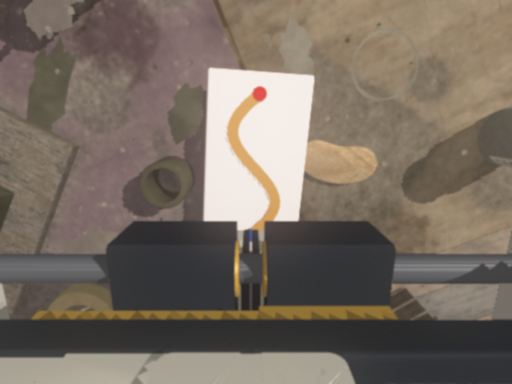

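The wrist view shows the red dot at (260,94) and the panel, with the blue dot hidden behind the gripper. The tube is at (165,182) and the rib at (340,162). I'll fit the tape curve to this view, using the top and scene views as well.

Run:
```python
from h import *
from scipy.optimize import least_squares
from scipy.spatial import cKDTree
xs=np.linspace(-.078,.078,400);cur=np.c_[xs,.026*np.sin(np.pi*xs/.078)]
def fit(P,red,blue):
    def T(v): 
        c,s=np.cos(v[2]),np.sin(v[2]);return cur@np.array([[c,s],[-s,c]])+v[:2]
    def f(v):
        C=T(v);d=cKDTree(C).query(P)[0] if len(P) else np.zeros(0)
        e=[d/np.sqrt(max(len(P),1)/15)]
        if red is not None:e.append(C[0]-red)
        if blue is not None:e.append(C[-1]-blue)
        return np.concatenate(e)
    r=least_squares(f,[.557,-.0888,2.68],x_scale=[.01,.01,.1]);return r.x,np.abs(r.fun).max()
def get(cam,box):
    a=grab_frame(cam);x0,y0,x1,y1=box;f=a[y0:y1,x0:x1].astype(int);r,g,b=f[...,0],f[...,1],f[...,2]
    def pts(m): return np.array([ray(cam,p+[x0,y0],.04)[:2] for p in np.argwhere(m)[:,::-1]])
    red=pts((r-g>80)&(r-b>80)&(g-b<40));blue=pts(b-r>30)
    tp=pts((r-b>60)&(g-b>30)&(r>150 if cam=="wrist" else r>120))
    return tp,red,blue
for cam,box in [("wrist",(215,75,295,220)),("top",(262,162,303,212)),("scene",(267,198,332,224))]:
    tp,red,blue=get(cam,box);R=red.mean(0) if len(red) else None;B=blue.mean(0) if len(blue)and cam!="wrist" else None
    v,e=fit(tp,R,B);print(cam,len(tp),R,B,v.round(4),e.round(4))
```

```text
wrist 1577 [ 0.62628764 -0.12646538] None [ 0.5566 -0.0914  2.6792] 0.0006
top 39 None [ 0.48735085 -0.05515285] [ 0.5574 -0.0889  2.6887] 0.0019
scene 132 [ 0.62783732 -0.12450539] [ 0.48770169 -0.05359926] [ 0.5459 -0.093   2.3342] 0.028
```

Run:
```python
from h import *
v=(.557,-.0900,2.680);x=np.linspace(-78,78,27)/1e3;l=np.c_[x,.026*np.sin(np.pi*x/.078)]
c,s=np.cos(v[2]),np.sin(v[2]);W=l@np.array([[c,s],[-s,c]])+v[:2]
p=get_state()["eef_pos"];print("to red",(W[0]-p[:2])/.03,(0.075-p[2])/.03,W[0],W[-1])
cum=np.round((W-W[0])/.03,2);d=np.diff(cum,axis=0).round(2)
for i,r in enumerate(d): print(i,r.tolist(),W[i+1].round(4))
```

```text
to red [ 2.70856155 -1.42755205] -5.694070872930144 [ 0.62683686 -0.12473922] [ 0.48716314 -0.05526078]
0 [-0.09, 0.27] [ 0.6242 -0.1165]
1 [-0.09, 0.27] [ 0.6215 -0.1086]
2 [-0.1, 0.24] [ 0.6184 -0.1013]
3 [-0.12, 0.21] [ 0.6149 -0.0949]
4 [-0.13, 0.18] [ 0.6108 -0.0896]
5 [-0.16, 0.13] [ 0.6061 -0.0856]
6 [-0.18, 0.09] [ 0.6007 -0.0829]
7 [-0.2, 0.05] [ 0.5947 -0.0816]
8 [-0.22, 0.0] [ 0.588  -0.0815]
9 [-0.24, -0.03] [ 0.5808 -0.0826]
10 [-0.26, -0.07] [ 0.5731 -0.0845]
11 [-0.27, -0.09] [ 0.5651 -0.0871]
12 [-0.27, -0.09] [ 0.557 -0.09 ]
13 [-0.27, -0.1] [ 0.5489 -0.0929]
14 [-0.27, -0.08] [ 0.5409 -0.0955]
15 [-0.25, -0.07] [ 0.5332 -0.0974]
16 [-0.24, -0.03] [ 0.526  -0.0985]
17 [-0.22, 0.0] [ 0.5193 -0.0984]
18 [-0.21, 0.04] [ 0.5133 -0.0971]
19 [-0.17, 0.09] [ 0.5079 -0.0944]
20 [-0.16, 0.14] [ 0.5032 -0.0904]
21 [-0.14, 0.17] [ 0.4991 -0.0851]
22 [-0.11, 0.21] [ 0.4956 -0.0787]
23 [-0.11, 0.25] [ 0.4925 -0.0714]
24 [-0.09, 0.26] [ 0.4898 -0.0635]
25 [-0.09, 0.28] [ 0.4872 -0.0553]
```

```bash
python3 -m handwheel '[{"delta_pos":[0.68,-0.36,-0.9],"dr":[0,0,0]},{"delta_pos":[0.68,-0.36,-0.9],"dr":[0,0,0]},{"delta_pos":[0.68,-0.36,-0.9],"dr":[0,0,0]},{"delta_pos":[0.67,-0.35,-0.9],"dr":[0,0,0]},{"delta_pos":[0,0,-0.9],"dr":[0,0,0]},{"delta_pos":[0,0,-0.8],"dr":[0,0,0]},{"delta_pos":[0,0,-0.2],"dr":[0,0,0]},{"delta_pos":[0,0,0],"dr":[0,0,0]},{"delta_pos":[0,0,0],"dr":[0,0,0]}]'
python3 - <<'E'
from h import *
s=get_state();print(s["t"],s["eef_pos"],s["force"])
b=grab_frame("scene");save(cv2.resize(b[150:260,220:380],None,fx=5,fy=5,interpolation=cv2.INTER_CUBIC),"s2.png")
E
```

```text
t: 4.55
eef_pos: [0.628, -0.1251, 0.0821]
ee_rot: [-3.141, -0.002, -0.396]
force: [-0.1, -0.6, -0.3]
width: 0.0007
gripper_force: 0.0
4.55 [ 0.62801669 -0.12505878  0.08207258] [-0.11586488 -0.61394951 -0.25251023]
```

View pics/s2.png

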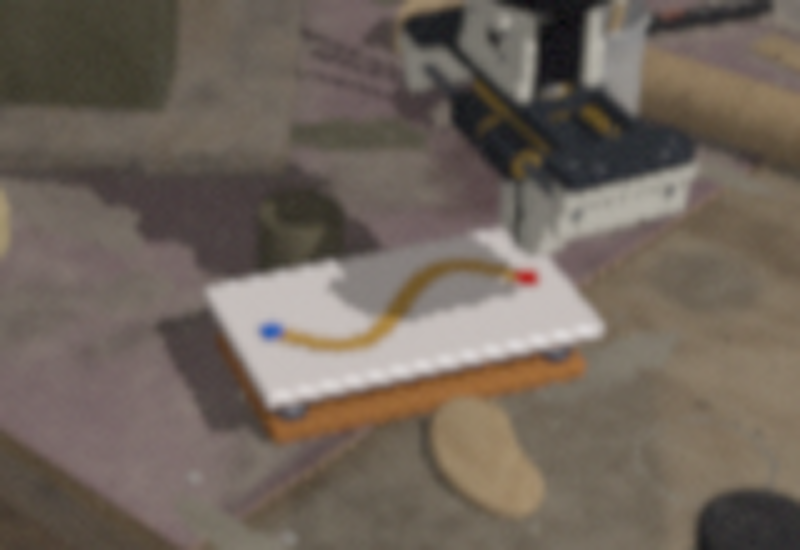

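The scene view shows the closed fingertips at (530,250), right above the red dot at (530,278). Descending now.

```bash
python3 -m handwheel '[{"delta_pos":[-0.04,0.01,-0.3],"dr":[0,0,0]},{"delta_pos":[0,0,-0.3],"dr":[0,0,0]},{"delta_pos":[0,0,-0.07],"dr":[0,0,0]},{"delta_pos":[0,0,0],"dr":[0,0,0]}]'
python3 -m handwheel '[{"delta_pos":[0,0,-0.1],"dr":[0,0,0]},{"delta_pos":[0,0,-0.1],"dr":[0,0,0]},{"delta_pos":[0,0,0],"dr":[0,0,0]},{"delta_pos":[0,0,0],"dr":[0,0,0]}]'
python3 -m handwheel '[{"delta_pos":[0,0,-0.07],"dr":[0,0,0]},{"delta_pos":[0,0,0],"dr":[0,0,0]},{"delta_pos":[0,0,0],"dr":[0,0,0]}]'
```

```text
t: 5.0
eef_pos: [0.6255, -0.1251, 0.0598]
ee_rot: [3.141, 0.001, -0.397]
force: [0.4, -0.2, 0.6]
width: 0.0002
gripper_force: 0.0
t: 5.4
eef_pos: [0.6262, -0.1252, 0.0548]
ee_rot: [-3.142, -0.0, -0.397]
force: [-1.1, -0.0, 3.7]
width: 0.0004
gripper_force: 2.1
t: 5.7
eef_pos: [0.6262, -0.1251, 0.0526]
ee_rot: [-3.142, -0.0, -0.397]
force: [-2.1, -0.7, 5.7]
width: 0.0005
gripper_force: 2.5
```

The force matches a depth of about 6 mm, so I'll start the stroke.

```bash
python3 -m handwheel '[{"delta_pos":[-0.09,0.28,0],"dr":[0,0,0]},{"delta_pos":[-0.08,0.27,0],"dr":[0,0,0]},{"delta_pos":[-0.1,0.24,0],"dr":[0,0,0]},{"delta_pos":[-0.12,0.21,0],"dr":[0,0,0]},{"delta_pos":[-0.13,0.18,0],"dr":[0,0,0]}]'
```

```text
t: 6.2
eef_pos: [0.6108, -0.089, 0.0527]
ee_rot: [-3.141, -0.001, -0.396]
force: [3.5, -3.8, 5.3]
width: 0.0002
gripper_force: 2.5
```

Tracking is good: the target was (0.6108,-0.0896), the depth is holding, and the force is in range.

```bash
python3 -m handwheel '[{"delta_pos":[-0.16,0.12,0],"dr":[0,0,0]},{"delta_pos":[-0.18,0.08,0],"dr":[0,0,0]},{"delta_pos":[-0.2,0.05,0],"dr":[0,0,0]},{"delta_pos":[-0.22,0,0],"dr":[0,0,0]},{"delta_pos":[-0.24,-0.03,0],"dr":[0,0,0]},{"delta_pos":[-0.26,-0.07,0],"dr":[0,0,0]},{"delta_pos":[-0.27,-0.09,0],"dr":[0,0,0]},{"delta_pos":[-0.27,-0.09,0],"dr":[0,0,0]}]'
python3 - <<'E'
from h import *
b=grab_frame("scene");save(cv2.resize(b[150:260,220:380],None,fx=5,fy=5,interpolation=cv2.INTER_CUBIC),"s3.png")
E
```

```text
t: 7.0
eef_pos: [0.5566, -0.09, 0.0526]
ee_rot: [-3.14, -0.001, -0.397]
force: [4.9, 1.5, 5.1]
width: 0.0006
gripper_force: 2.5
```

View pics/s3.png

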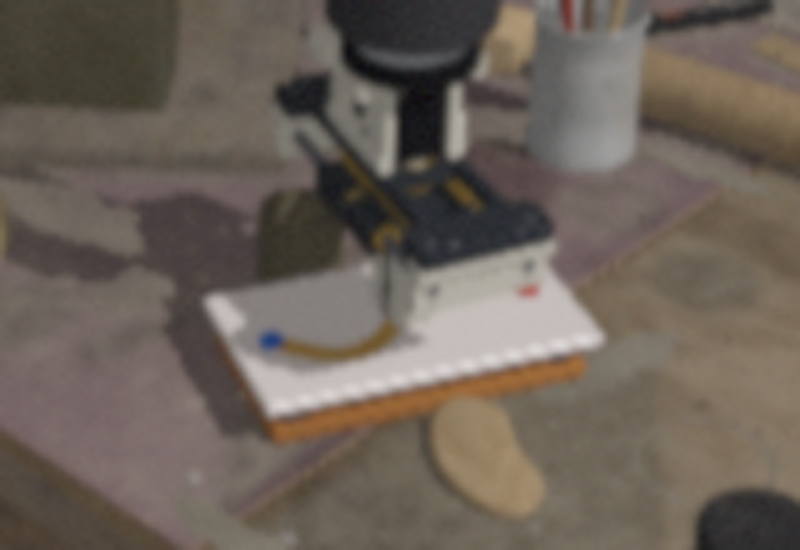

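The panel is pressed down, and the fingertips at (397,315) are on the tape's middle. The tube and rib look undisturbed, so I'll continue.

```bash
python3 -m handwheel '[{"delta_pos":[-0.27,-0.1,0],"dr":[0,0,0]},{"delta_pos":[-0.27,-0.08,0],"dr":[0,0,0]},{"delta_pos":[-0.25,-0.07,0],"dr":[0,0,0]},{"delta_pos":[-0.24,-0.03,0],"dr":[0,0,0]},{"delta_pos":[-0.22,0,0],"dr":[0,0,0]},{"delta_pos":[-0.2,0.04,0],"dr":[0,0,0]},{"delta_pos":[-0.17,0.09,0],"dr":[0,0,0]}]'
python3 -m handwheel '[{"delta_pos":[-0.16,0.14,0],"dr":[0,0,0]},{"delta_pos":[-0.14,0.17,0],"dr":[0,0,0]},{"delta_pos":[-0.11,0.21,0],"dr":[0,0,0]},{"delta_pos":[-0.11,0.25,0],"dr":[0,0,0]},{"delta_pos":[-0.09,0.26,0],"dr":[0,0,0]},{"delta_pos":[-0.09,0.28,0],"dr":[0,0,0]},{"delta_pos":[0,0.02,0],"dr":[0,0,0]},{"delta_pos":[0,0,0],"dr":[0,0,0]}]'
```

```text
t: 7.75
eef_pos: [0.5077, -0.0949, 0.0526]
ee_rot: [-3.141, -0.001, -0.397]
force: [4.1, -1.4, 5.1]
width: 0.0005
gripper_force: 2.5
t: 8.55
eef_pos: [0.4849, -0.0552, 0.0519]
ee_rot: [3.14, 0.002, -0.397]
force: [-1.0, 0.0, 4.8]
width: 0.0005
gripper_force: 2.6
```

```bash
python3 -m handwheel '[{"delta_pos":[0,0,-0],"dr":[0,0,0]},{"delta_pos":[0,0,0.2],"dr":[0,0,0]},{"delta_pos":[0,0,0.4],"dr":[0,0,0]},{"delta_pos":[0,0,0.8],"dr":[0,0,0]},{"delta_pos":[0,0,0.8],"dr":[0,0,0]},{"delta_pos":[0,0,0.8],"dr":[0,0,0]},{"delta_pos":[0,0,0.5],"dr":[0,0,0]},{"delta_pos":[0,0,0],"dr":[0,0,0]},{"delta_pos":[0,0,0],"dr":[0,0,0]},{"delta_pos":[0,0,0],"dr":[0,0,0]}]'
python3 - <<'E'
from h import *
b=grab_frame("scene");save(cv2.resize(b[150:260,220:380],None,fx=5,fy=5,interpolation=cv2.INTER_CUBIC),"s4.png")
E
```

```text
t: 9.55
eef_pos: [0.4855, -0.0553, 0.1562]
ee_rot: [3.14, 0.002, -0.397]
force: [0.6, 1.0, 0.1]
width: 0.0004
gripper_force: 0.0
```

View pics/s4.png

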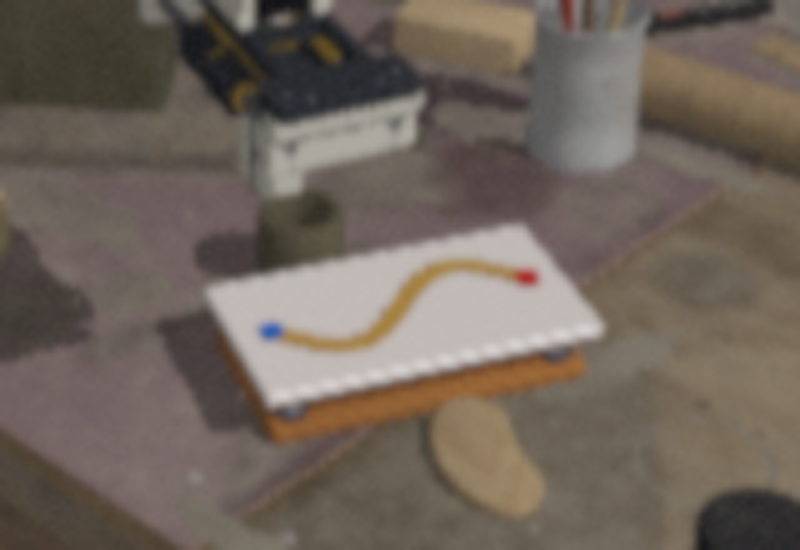

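The panel is back up, with its dots at their original places, (270,331) and (528,278). The tube and rib haven't moved, and the gripper is clear.

```bash
python3 -c "from station import *;print(job_done())"
```

```text
the job is handed in; nothing more can be done
None
```

I rubbed the tape down from the red dot to the blue dot, with the panel pressed about 6–7 mm of its 12 mm travel at every reading. I then lifted off, the panel came back up, the tube and rib show no movement, and I handed the job in about 10 s into the 45 s limit.

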